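Lock the feed pot into the bird table

ROBOT

A 6-joint arm with a two-finger parallel gripper is mounted at the origin on the work surface. World frame = base frame: x ahead of the robot, y to its left, z up, the work surface at z = 0. Lengths are in m, angles in rad, forces in N, time in s.
With the tool pointing down it reaches from about 0.25 to 0.775 m from the base axis. Payload 4 kg.
Tool frame: the origin (TCP) lies at the very end of the fingers, on their centre line; the grasp point (between the pads) lies 19 mm behind it; z points along the fingers, y is the direction in which the jaws open and shut (so a half turn about z gives the same grasp; the last joint's range is limited). The gripper opens to 94 mm and grips with 3 to 60 N. Pads are 16 mm wide; open, the fingers measure 119 mm over their backs; the gripper's body (75 mm by 177 mm) begins 78 mm behind the grasp point.
Start: joints at [-1.337, 0.087, 1.371, -0, 1.684, -0.103], TCP at [0.182, -0.519, 0.175] pointing down, gripper open.
Joint ranges: [-3.1, 3.1], [-0.76, 2.03], [0.27, 2.55], [-1.08, 4.22], [0.17, 2.65], [-2.57, 2.57]. Speed limits (rad/s): [2.79, 2.79, 3.14, 3.14, 3.14, 3.14].

INTERFACE

Orientations are given as [roll, pitch, yaw] about the fixed x, y, z axes, in that order (R = Rz(yaw) Ry(pitch) Rx(roll)).
In Python, from bench import robot, snapshot, calibration gives the robot as it stands. The module is installed in compiled form; this text tells all that it offers.
- The arm moves only by the tool servo_tool, never from a script. Its argument "series" is text: rows parted by semicolons, each of 5 numbers parted by spaces: the closure, from -1 (fully open) to 1 (shut), then the shift along the tool's x, y, z in cm, then the turn about the tool's z in rad. A call has 1 to 20 rows; each row is the pose to reach, as a shift and turn from the pose commanded when the call began, along the tool's axes at that moment; what a row does not reach only later rows make up. A row lasts 1/12 s, in which the tool goes at most 41.7 mm and 7.16 degrees, less where a joint would pass 70% of its speed; a pose out of reach is approached as far as the arm can. A call with a gripper value outside its range is refused whole. The fingers move at their own pace and stop on an object; the grip force is fixed at half the most. Time passes only in rows, so rows that repeat a pose let the fingers close. It gives the time, the measured TCP pose, the force and the opening at its end, in the units of the state.
- robot.get_obs(): the state, without advancing time (a new reading comes with each control period).
- snapshot(name): name is "side" or "top" or "wrist"; returns (picture, depth): 400x640x3 uint8, red, green, blue; 400x640 float32, m along the optical axis (not along the pixel's ray), 0 where there is no reading.
- calibration(name): a dict with "fx", "fy", "cx", "cy" (pixels), "k1" (the pictures are not rectified: a ray, as slopes to the right and down, at radius r is drawn at 1 + k1 r^2 times it, then the intrinsics apply), "rvec" (rotation vector, rad) and "tvec" (3), from world to camera coordinates, as OpenCV has them; the wrist camera has in their place "tool_from_camera" (4x4, takes a point from camera to tool coordinates, whose origin is the TCP and whose axes are the flange's). Camera axes: x right, y down, z forward; pixel columns grow to the right and rows downward; lengths in m; the calibration is good to about 2 mm. A picture is of the moment at which its call begins: read the wrist's pose just before it. calibration takes no time and is no camera call.
- robot.close_job(): hands the job in, once; it reports no verdict.
The state is a dict: "time": time; "joint_positions": joint angles; "qvel": joint speeds; "joint_torque": joint torques, N m; "tool_pos": TCP position; "ee_rot": TCP orientation; "wrist_force": force on the tool from outside, world axes, zero at the start; "wrist_torque": the same for the moment, N m; "width": finger opening in m.
Only numpy, scipy, OpenCV 4.12 (cv2) and the standard library are available. Lean on these libraries where they do the work, as an engineer would, in place of code of your own. Each camera call takes 0.05 s, during which the arm holds its last target. There are 200 camera calls.

TASK

On the bird table, slide the lidded feed pot along its channel, without lifting or tipping it, until it stands against the cleat at the clamp end. Then push the clamp lever over and down onto the pot's lid until it snaps home and stays shut by itself, holding the pot, and leave everything else on the counter and the bird table where it stands.

Things in the scene. Friction and masses are not known exactly. Their poses are not given: they have to be found in the camera images.
- deck: Fixed wooden bird table without its roof boards; board 260 (x) x 520 (y) x 20 mm. Origin: centre of the underside, on the counter. Its -x long side faces the robot (yaw up to 0.25 rad). A channel for the pot runs along its y at x = 0: two rails 10 mm high, inner faces 78 mm apart, y = -165 to +95 mm, ending at a cleat 12 mm high whose face is at y = +92.5 mm.
- nest (a point): Centre of the burnt-in ring on the deck's top (20 mm above the counter) where the pot must stand: under the clamp, deck frame (0, 60, 20) mm. A pot touching the cleat stands level with it along y; the channel leaves it 6.5 mm either way in x. Axes as the deck's.
- beam_mid (a point): Middle of the underside of the ridge beam, at deck (-10, 0, 300) mm. The beam runs along y straight above channel and lever, 40 mm wide (deck x = -30 to +10), on 30 mm square posts at deck y = -242 and +242 mm, so the gripper must come in under it, tilted.
- pot: Loose squat round metal pot with a flat lid, diameter 65 mm, height 45 mm, 0.4 to 0.8 kg. Origin: centre of its underside. It starts in the channel, 100 to 165 mm from the nest on its -y side.
- clamp (a joint): Clamp lever angle in rad: 0 = open, almost upright (as it starts, to 0.08); 1.35 = level, its pad on the lid of a pot in the nest (shut). An over-centre spring strut pushes it back open at all angles below about 1.15 (up to 8 N at the grip) and holds it shut beyond that; with no pot under it it goes on to 1.47.
- clamp_hinge (a point): The lever's hinge, deck (0, 136, 78) mm, axis along the deck's x, between cheeks up to 92 mm above the counter, on a block 56 (x) x 84 (y) mm. This frame turns with the lever, which runs 136 mm from here along this frame's -y; its +z is the normal of the lever's back: on top when shut, facing the deck's +y when open.
- clamp_grip (a point): On the back of the lever's wooden grip, 105 mm from the hinge; the grip is 22 mm wide, 16 mm thick and 52 mm long (84 to 136 mm from the hinge). Axes turn with the lever as for clamp_hinge.
- clamp_pad (a point): Centre of the underside of the round rubber pad (diameter 18 mm), 76 mm from the hinge; presses on the pot's lid when shut.
- seed_cake: Bystander: pressed seed block 50 x 80 x 40 mm on the deck behind the channel. Origin: centre of underside.
- dish: Bystander: small terracotta bowl, diameter 72 mm, height 30 mm, on the deck behind the channel. Origin: centre of underside.
- birdhouse: Bystander: small wooden birdhouse, 100 x 100 mm, about 165 mm high, on the counter. Origin: centre of underside.
- jar: Bystander: glass jar, diameter 72 mm, height 100 mm, on the counter. Origin: centre of underside.
- carton: Bystander: cardboard box 90 x 130 x 70 mm on the counter. Origin: centre of underside.
- brush: Bystander: hand brush lying on the counter.
- tin: Bystander: steel tin, diameter 76 mm, height 60 mm, on the counter. Origin: centre of underside.
Things that resemble listed ones, but are neither listed nor needed, are in the scene too. What is shaped like the pot but purple is not meant.

How it is judged:
On the way:
1. the pot stands against the cleat, on the ring under the clamp, with the lever still open (y of pot in the frame of nest above -0.006 m and z of pot in the frame of nest below 0.003 m and value of joint clamp below 0.6 rad), for 0.2 s.
At the end, for the whole second after the job is handed in: The pot stands upright and at rest on the deck within 10 mm of the nest, and the clamp lever is shut on its lid (joint between 1.29 and 1.40 rad) and stays so (value of joint clamp between 1.29 and 1.4 rad and horizontal distance between pot and nest below 0.01 m and z of pot in the frame of nest below 0.003 m and angle between pot's own z axis and vertical below 0.06 rad and linear speed of pot below 0.01 m/s); the robot touches nothing.
It fails at once if the pot is lifted more than 8 mm off the deck (z of pot in the frame of nest above 0.008 m).
It fails at once if the pot is tipped by more than 0.2 rad (angle between pot's own z axis and vertical above 0.2 rad).
It fails at once if a bystander is moved by more than 25 mm (distance of any of seed_cake, dish, birdhouse, jar, carton, brush, tin from where it was at the start of the episode above 0.025 m).
It also fails if it takes over 45 s, if anything falls off the work surface, if the arm or the gripper's body presses on something with over 40 N, if the wrist force passes 120 N, or if a joint passes its speed limit or range.

## Working session

There is one attempt and no reset: what is moved stays moved. The work goes in short steps, Python scripts to look and compute and a tool call to move; the robot and the scene stay as the last step left them, time stands still between calls to the robot, and variables do not carry over. Pictures are saved under pics/ and viewed, about 8 in all and at most 12, crops included, and the job is handed in when it is done.

Besides the shell and the picture viewer there is one more tool, called after "Request:" as name(argument=value, ...) on one line, values as JSON. servo_tool: Moves the arm, as the interface text tells. Its arguments: {"type":"object","properties":{"series":{"type":"string"}},"required":["series"]}

```bash
mkdir -p pics
cat > h.py <<'E'
import numpy as np, cv2
from scipy.spatial.transform import Rotation as R
from bench import robot, snapshot, calibration
def shot(n):
    p,d=snapshot(n); np.savez(f'{n}.npz',p=p,d=d); return p,d
def load(n):
    z=np.load(f'{n}.npz'); return z['p'],z['d']
def world(n,u,v,d):
    c=calibration(n); x=(np.atleast_1d(u)-c['cx'])/c['fx']; y=(np.atleast_1d(v)-c['cy'])/c['fy']
    a,b=x.copy(),y.copy()
    for _ in range(10):
        s=1+c['k1']*(a*a+b*b); a,b=x/s,y/s
    P=np.stack([a*d,b*d,np.ones_like(a)*d],1)
    Rm=cv2.Rodrigues(np.array(c['rvec'],float))[0]
    return (P-np.array(c['tvec']).ravel())@Rm
def cloud(n):
    p,d=load(n); v,u=np.mgrid[0:400,0:640]
    W=world(n,u.ravel().astype(float),v.ravel().astype(float),d.ravel()).reshape(400,640,3); W[d==0]=np.nan
    return p,W
def proj(n,X):
    c=calibration(n);Rm=cv2.Rodrigues(np.array(c['rvec'],float))[0]
    P=np.atleast_2d(X)@Rm.T+np.array(c['tvec']).ravel(); s=P[:,:2]/P[:,2:]
    s=s*(1+c['k1']*(s**2).sum(1,keepdims=True)); return s*[c['fx'],c['fy']]+[c['cx'],c['cy']]
E
python3 - <<'E'
from h import *
for n in('side','top'):
    p,d=shot(n); cv2.imwrite(f'pics/{n}0.png',cv2.resize(p[:,:,::-1],(800,500)))
o=robot.get_obs(); print(o)
for n in('side','top'):
    c=calibration(n);print(n,c)
print(calibration('wrist'))
E
```

```text
{'time': 0.1, 'joint_positions': array([-1.33708170e+00,  8.78748645e-02,  1.37206552e+00,  5.47212917e-05,
        1.68360329e+00, -1.03084756e-01]), 'qvel': array([ 0.00195906, -0.00042596, -0.0009965 , -0.00096276,  0.00036563,
        0.00082302]), 'joint_torque': array([ 2.21602546e-03, -3.41252410e+01, -3.03300011e+01,  7.19713443e-02,
        3.04462470e-02, -1.00813832e-04]), 'tool_pos': array([ 0.18165462, -0.51856206,  0.17384376]), 'ee_rot': array([-3.13965759e+00, -2.54860890e-04,  3.36805240e-01]), 'wrist_force': array([-0.71315831, -0.48134437,  0.57912875]), 'wrist_torque': array([ 0.02341921,  0.02131716, -0.05853056]), 'width': 0.09408517742816623}
side {'fx': 405.8950211575275, 'fy': 405.8950211575275, 'cx': 309.5889911815368, 'cy': 206.27164602840978, 'k1': 0.026573245988253964, 'rvec': array([ 2.32119715,  0.31444838, -0.12488766]), 'tvec': array([-0.5366708 ,  0.04266253,  1.62526807])}
top {'fx': 494.9153045283161, 'fy': 494.9153045283161, 'cx': 321.2592537251664, 'cy': 200.34337110877715, 'k1': 0.009922634154597645, 'rvec': array([ 2.15468547, -2.09517946,  0.22777054]), 'tvec': array([-0.0392293 ,  0.58220626,  1.71532095])}
{'fx': 292.79875467113015, 'fy': 292.79875467113015, 'cx': 322.7849892125188, 'cy': 195.15664365470883, 'k1': -0.027627670008814376, 'tool_from_camera': array([[-6.55731337e-04, -9.72140840e-01, -2.34396583e-01,
         6.74966377e-02],
       [ 9.99999676e-01, -7.47134484e-04,  3.01151233e-04,
        -4.80275591e-04],
       [-4.67887182e-04, -2.34396309e-01,  9.72141014e-01,
        -2.09605599e-01],
       [ 0.00000000e+00,  0.00000000e+00,  0.00000000e+00,
         1.00000000e+00]])}
```

View pics/side0.png

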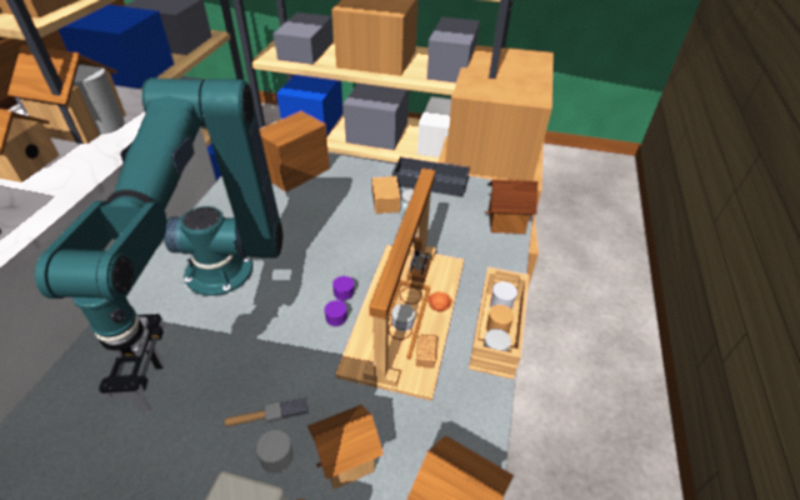

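View pics/top0.png

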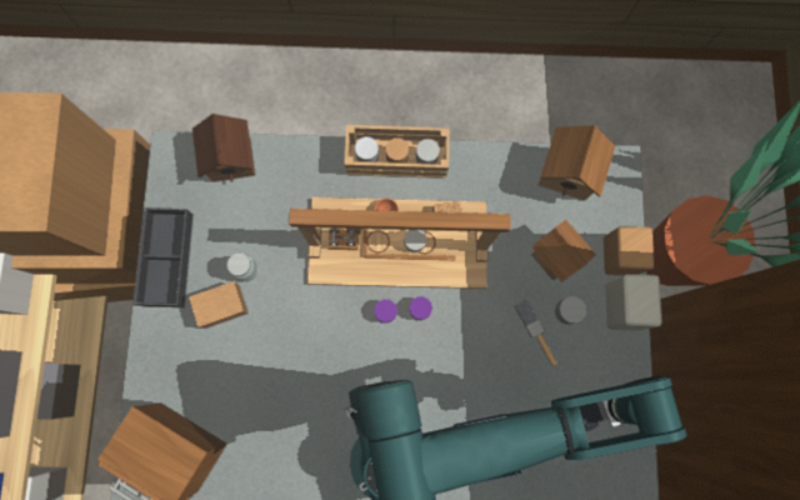

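Side view: the deck with its beam lies at about (400,310), purple lookalikes are at (340,300), and the gripper is at (130,360). Top view: the beam runs from (290,218) to (510,220), the pot is at about (415,240) with a ring around it, the nest ring is at (378,240) and the clamp is at (343,237). Next I'll measure these and the wrist's geometry.

Run:
```python
from h import *
p,W=cloud('top')
m=(abs(W[...,2]-.02)<.006)&(W[...,0]>.3)&(W[...,0]<.85)&(abs(W[...,1])<.5)
m=cv2.morphologyEx(m.astype(np.uint8),cv2.MORPH_OPEN,np.ones((3,3)))
n,l,s,c=cv2.connectedComponentsWithStats(m)
for i in range(1,n):
    if s[i,4]>150: print(s[i],np.nanmean(W[l==i],0))
pts=W[(m>0)]; print(np.percentile(pts,[1,5,50,95,99],axis=0).round(3))
sel=(W[...,0]>.3)&(W[...,0]<.9)&(W[...,2]>.2)&(abs(W[...,1])<.45)
q=W[sel];print('beam',cv2.minAreaRect(q[:,:2].astype(np.float32)),np.percentile(q[:,2],[1,20,50,80,99]))
# wrist geometry from side
for n in('side','top'):
    _,V=cloud(n);d=np.linalg.norm(V[...,:2]-[.1817,-.5186],axis=2)<.2
    q=V[d]
    for z in np.arange(.15,.7,.025):
        k=q[(q[:,2]>z)&(q[:,2]<z+.025)]
        if len(k)>3: print(n,round(z,3),len(k),k[:,:2].min(0).round(3),k[:,:2].max(0).round(3))
im=cv2.resize(p[140:250,210:430,::-1],None,fx=3.6,fy=3.6,interpolation=cv2.INTER_CUBIC); cv2.imwrite('pics/top1.png',im)
p,_=load('side');a=cv2.resize(p[120:330,250:450,::-1],None,fx=2.8,fy=2.8,interpolation=cv2.INTER_CUBIC)
b=cv2.resize(p[50:330,20:230,::-1],(440,588)); 
cv2.imwrite('pics/side1.png',cv2.resize(p[120:330,255:400,::-1],None,fx=2.8,fy=2.8,interpolation=cv2.INTER_CUBIC))
```

```text
[294 183  23  16 160] [0.62863383 0.03395947 0.02012998]
[339 187  26  15 155] [ 0.62112959 -0.13299581  0.0197538 ]
[255 203  39  16 243] [0.54885475 0.14432404 0.01996261]
[316 210  36  20 273] [ 0.52227666 -0.06880773  0.01983643]
[369 210  20  20 182] [ 0.52707369 -0.23368596  0.01956793]
[[ 0.349 -0.426  0.014]
 [ 0.491 -0.251  0.015]
 [ 0.556 -0.021  0.02 ]
 [ 0.733  0.207  0.025]
 [ 0.742  0.234  0.026]]
beam ((0.6065840125083923, -0.013291388750076294), (0.04272961989045143, 0.5409787893295288), 0.19162923097610474) [0.21453862 0.32869795 0.33348101 0.33670265 0.34198859]
side 0.2 69 [ 0.155 -0.579] [ 0.21  -0.461]
side 0.225 110 [ 0.158 -0.579] [ 0.211 -0.46 ]
side 0.25 80 [ 0.16 -0.58] [ 0.212 -0.46 ]
side 0.275 19 [ 0.16  -0.584] [ 0.237 -0.468]
side 0.3 372 [ 0.163 -0.606] [ 0.242 -0.433]
side 0.325 1001 [ 0.143 -0.612] [ 0.243 -0.427]
side 0.35 139 [ 0.167 -0.544] [ 0.209 -0.476]
side 0.375 159 [ 0.16  -0.557] [ 0.22  -0.474]
side 0.4 271 [ 0.156 -0.557] [ 0.22  -0.486]
side 0.425 319 [ 0.159 -0.557] [ 0.22  -0.489]
side 0.45 265 [ 0.16  -0.555] [ 0.229 -0.494]
side 0.475 319 [ 0.109 -0.555] [ 0.229 -0.355]
side 0.5 779 [ 0.106 -0.558] [ 0.244 -0.328]
side 0.525 1106 [ 0.106 -0.573] [ 0.25  -0.323]
side 0.55 1941 [ 0.088 -0.574] [ 0.248 -0.319]
side 0.575 2835 [ 0.093 -0.57 ] [ 0.246 -0.32 ]
top 0.3 9 [ 0.133 -0.577] [ 0.237 -0.479]
top 0.325 290 [ 0.122 -0.487] [ 0.184 -0.433]
top 0.35 53 [ 0.129 -0.488] [ 0.187 -0.439]
top 0.375 120 [ 0.137 -0.513] [ 0.192 -0.473]
top 0.4 50 [ 0.145 -0.509] [ 0.195 -0.48 ]
top 0.425 84 [ 0.145 -0.52 ] [ 0.199 -0.48 ]
top 0.45 72 [ 0.149 -0.507] [ 0.203 -0.483]
top 0.475 67 [ 0.148 -0.508] [ 0.204 -0.483]
top 0.5 182 [ 0.112 -0.502] [ 0.229 -0.327]
top 0.525 185 [ 0.083 -0.522] [ 0.245 -0.32 ]
top 0.55 855 [ 0.085 -0.565] [ 0.245 -0.319]
top 0.575 2625 [ 0.09  -0.565] [ 0.245 -0.321]
top 0.6 15 [ 0.128 -0.535] [ 0.235 -0.494]
```

View pics/top1.png

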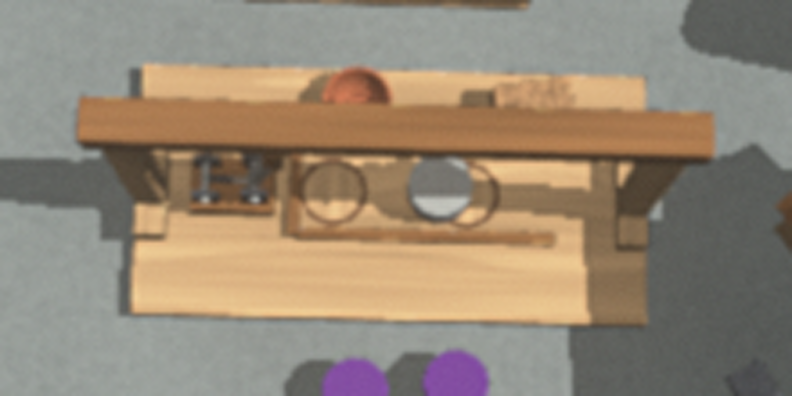

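View pics/side1.png

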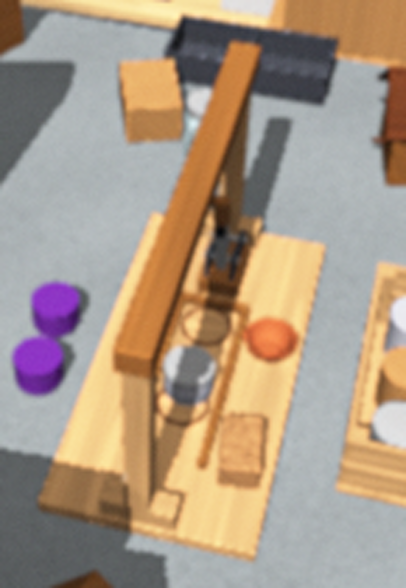

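The top crop shows the deck corners at (143,65), (645,77), (645,322) and (133,312). The nest ring is at (333,192), with the pot's lid at (440,187) standing in a decoy ring. The dish is at (360,90), the cake at (538,95), and the clamp cheeks and lever at (230,180). The interface can't tilt the tool, but the wide gripper body spans only about 97 to 175 mm above the TCP. So a vertical tool on the far (+x) side can put that body under the beam, with the neck beside it and the wrist above. I'll measure for that.

```bash
cat >> h.py <<'E'
def plane(n,u,v,z):
    A=world(n,u,v,0.5)[0];B=world(n,u,v,1.5)[0]; return A+(B-A)*(z-A[2])/(B[2]-A[2])
E
python3 - <<'E'
from h import *
f=lambda px,py:((px+.5)/3.6-.5+210,(py+.5)/3.6-.5+140)
C=[plane('top',*f(*q),.02) for q in((143,65),(645,77),(645,322),(133,312))]
g=lambda px,py:((px+.5)/2.8-.5+255,(py+.5)/2.8-.5+120)
C=np.array(C);print(C.round(4)); print('sides',np.linalg.norm(C-np.roll(C,-1,0),axis=1))
c=C.mean(0); yv=(C[0]+C[3]-C[1]-C[2])[:2]; yaw=np.arctan2(-yv[0],yv[1]); print('centre',c,'yaw',yaw)
Rz=np.array([[np.cos(yaw),-np.sin(yaw)],[np.sin(yaw),np.cos(yaw)]])
def D(w): return np.r_[(np.array(w)[:2]-c[:2])@Rz,w[2]].round(4)
for nm,n,px,py,z in(('nest','top',333,192,.02),('pot','top',440,187,.065),('dish','top',360,95,.05),('ring side','side',206,322,.02),('pot side','side',191,362,.065),('dish side','side',270,332,.05)):
    w=plane(n,*(f if n=='top' else g)(px,py),z); print(nm,w.round(4),D(w))
for px,py in((41,503),(254,558),(326,243),(153,213)): print('deckc side',D(plane('side',*g(px,py),.02)))
for px,py in((222,412),(266,416),(262,462),(216,455)): print('cake side',D(plane('side',*g(px,py),.06)))
for n in('side','top'):
    p,W=cloud(n); w=W.reshape(-1,3); w=w[np.isfinite(w[:,0])]
    d=np.c_[(w[:,:2]-c[:2])@Rz,w[:,2]]
    def box(nm,x0,x1,y0,y1,z0,z1):
        k=d[(d[:,0]>x0)&(d[:,0]<x1)&(d[:,1]>y0)&(d[:,1]<y1)&(d[:,2]>z0)&(d[:,2]<z1)]
        if len(k): print(n,nm,len(k),'min',k.min(0).round(3),'max',k.max(0).round(3),'med',np.median(k,0).round(3))
    box('pot',-45,45,-.17,.1,.055,.08); box('pot',-.045,.045,-.17,.05,.055,.075)
    box('dish',.04,.14,-.06,.09,.035,.06); box('cake',.04,.14,-.22,-.06,.05,.07)
    box('beam',-.06,.05,-.2,.2,.31,.37); box('lever',-.03,.03,.05,.2,.1,.28); box('beamy',-.06,.05,-.3,.3,.31,.37)
    r=np.linalg.norm(w[:,:2]-[.1817,-.5186],axis=1)
    for a,b in((.05,.11),(0,.05)):
        k=w[(r>a)&(r<b)&(w[:,2]>.2)&(w[:,2]<.46)]; print(n,'grip',a,np.percentile(k[:,2],[0,50,90,98,100]).round(3) if len(k) else 0)
    k=w[(r<.2)&(w[:,2]>.44)&(w[:,2]<.65)]; print(n,'housing r>.06 z min', w[(r<.2)&(r>.06)&(w[:,2]>.4)][:,2].min())
    r=(w[:,:2]-[.1817,-.5186]); 
    k=(np.linalg.norm(r,axis=1)<.06)&(w[:,2]>.36)&(w[:,2]<.46); print('neck',np.linalg.norm(r[k],axis=1).max())
E
```

```text
[[ 0.7441  0.2477  0.02  ]
 [ 0.7476 -0.2714  0.02  ]
 [ 0.4917 -0.2712  0.02  ]
 [ 0.487   0.2437  0.02  ]]
sides [0.51903845 0.25592968 0.51490389 0.25711582]
centre [ 0.61760592 -0.01279805  0.02      ] yaw 0.007986404692634926
nest [0.6161 0.0474 0.02  ] [-0.001   0.0602  0.02  ]
pot [ 0.6148 -0.0599  0.065 ] [-0.0032 -0.0471  0.065 ]
dish [0.711  0.0227 0.05  ] [0.0937 0.0347 0.05  ]
ring side [0.6146 0.0539 0.02  ] [-0.0024  0.0667  0.02  ]
pot side [ 0.6198 -0.0566  0.065 ] [ 0.0019 -0.0438  0.065 ]
dish side [0.7042 0.0328 0.05  ] [0.087  0.0449 0.05  ]
deckc side [-0.1251 -0.2601  0.02  ]
deckc side [ 0.1291 -0.266   0.02  ]
deckc side [0.131  0.2619 0.02  ]
deckc side [-0.1273  0.2584  0.02  ]
cake side [ 0.0555 -0.1062  0.06  ]
cake side [ 0.1081 -0.0982  0.06  ]
cake side [ 0.116  -0.1649  0.06  ]
cake side [ 0.0621 -0.1693  0.06  ]
side pot 1552 min [-0.692 -0.17   0.055] max [0.324 0.099 0.08 ] med [ 0.241 -0.052  0.069]
side pot 229 min [-0.03  -0.082  0.055] max [ 0.033 -0.019  0.07 ] med [ 0.001 -0.052  0.064]
side dish 144 min [0.048 0.001 0.035] max [0.123 0.069 0.
[... 656 characters left out ...]
pot 238 min [-0.035 -0.08   0.055] max [ 0.026 -0.019  0.075] med [-0.002 -0.048  0.064]
top dish 95 min [0.086 0.004 0.035] max [0.123 0.07  0.059] med [0.108 0.041 0.044]
top cake 159 min [ 0.082 -0.182  0.051] max [ 0.116 -0.101  0.07 ] med [ 0.096 -0.145  0.059]
top beam 1880 min [-0.033 -0.2    0.31 ] max [0.011 0.2   0.345] med [-0.014 -0.     0.334]
top lever 47 min [-0.012  0.103  0.105] max [0.009 0.136 0.213] med [-0.009  0.119  0.156]
top beamy 2542 min [-0.033 -0.271  0.31 ] max [0.011 0.27  0.346] med [-0.014 -0.     0.334]
top grip 0.05 [0.309 0.345 0.349 0.352 0.394]
top grip 0 [0.317 0.396 0.446 0.456 0.46 ]
top housing r>.06 z min 0.5013264736862788
neck 0.050716235473646044
```

Request:
servo_tool(series="-1 0 0 -21 0.337; -1 0 0 -21 0.337; -1 0 0 -21 0.337; -1 0 0 -21 0.337; -1 0 0 -21 0.337; -1 0 0 -21 0.337; -1 0 0 -21 0.337")

```text
time: 0.68
tool_pos: [0.182, -0.52, 0.3884]
ee_rot: [3.134, -0.002, -0.0]
wrist_force: [0.1, 0.1, -1.4]
width: 0.0939
```

Request:
servo_tool(series="-1 25 -21.1 0 0; -1 25 -21.1 0 0; -1 25 -21.1 0 0; -1 25 -21.1 0 0; -1 25 -21.1 0 0; -1 25 -21.1 0 0; -1 25 -21.1 0 0; -1 25 -21.1 0 0; -1 50 -42.2 0 0; -1 50 -42.2 0 0; -1 50 -42.2 0 0; -1 50 -42.2 0 0; -1 50 -42.2 0 0; -1 50 -42.2 0 0; -1 50 -42.2 0 0; -1 50 -42.2 0 0; -1 50 -42.2 0 0; -1 50 -42.2 0 0; -1 50 -42.2 0 0")

```text
time: 2.27
tool_pos: [0.6816, -0.0975, 0.3824]
ee_rot: [-3.141, 0.005, -0.0]
wrist_force: [-0.1, -0.3, -0.1]
width: 0.0938
```

Run:
```python
from h import *
o=robot.get_obs(); q=o['joint_positions'];t=o['tool_pos'];print(q.round(4),t.round(4),o['ee_rot'])
q0=[-1.33708,.087875,1.372066];t0=np.array([.18165,-.51856,.17384])
A=[];b=[]
for Q,T in((q0,t0),(q,t)):
    A+=[[np.sin(Q[1]),np.sin(Q[1]+Q[2]),0],[np.cos(Q[1]),np.cos(Q[1]+Q[2]),1]];b+=[np.hypot(*T[:2]),T[2]]
x,r,_,_=np.linalg.lstsq(A,b,rcond=None);print(x,r)
from scipy.optimize import fsolve
for R_,z in((.687,.1),(.687,.056),(.68,.115),(.71,.115)):
    s=fsolve(lambda s:[x[0]*np.sin(s[0])+x[1]*np.sin(s[0]+s[1])-R_,x[0]*np.cos(s[0])+x[1]*np.cos(s[0]+s[1])+x[2]-z],[.5,1.2]);print(R_,z,s,'forearm from vert',s.sum(),'q5',np.pi-s.sum())
```

```text
[-2.2410e-01  5.4010e-01  3.7280e-01 -7.0000e-04  2.2333e+00  1.3467e+00] [ 0.6816 -0.0975  0.3824] [-3.14110548e+00  4.57462442e-03 -4.33334133e-04]
[ 0.53554873  0.51576171 -0.40450091] [0.00042565]
0.687 0.1 [0.3254753  1.25100372] forearm from vert 1.5764790149270909 q5 1.5651136386627023
0.687 0.056 [0.32955277 1.33099537] forearm from vert 1.6605481444085604 q5 1.4810445091812328
0.68 0.115 [0.31187774 1.23994056] forearm from vert 1.5518183061990165 q5 1.5897743473907766
0.71 0.115 [0.37197604 1.15891172] forearm from vert 1.5308877652832693 q5 1.6107048883065238
```

Request:
servo_tool(series="-1 0 0 14 0; -1 0 0 14 0; -1 0 0 14 0; -1 0 0 14 0; -1 0 0 22 0; -1 0 0 22 0; -1 0 0 28.2 0; -1 0 0 28.2 0; -1 0 0 28.2 0; -1 0 0 28.2 0")

```text
time: 3.1
tool_pos: [0.6798, -0.0985, 0.103]
ee_rot: [-3.142, 0.002, -0.002]
wrist_force: [0.8, -0.1, 0.6]
width: 0.0939
```

Run:
```python
from h import *
p,d=shot('side'); o=robot.get_obs(); print(o['tool_pos'],o['wrist_force'],o['joint_positions'])
cv2.imwrite('pics/s2.png',cv2.resize(p[60:310,200:450,::-1],None,fx=2.4,fy=2.4,interpolation=cv2.INTER_CUBIC))
```

```text
[ 0.6817455  -0.09858613  0.10565609] [-0.42787931 -0.62106463  0.92367174] [-2.25754661e-01  4.15266120e-01  1.10742580e+00 -2.13514149e-04
  1.61546836e+00  1.34699134e+00]
```

View pics/s2.png

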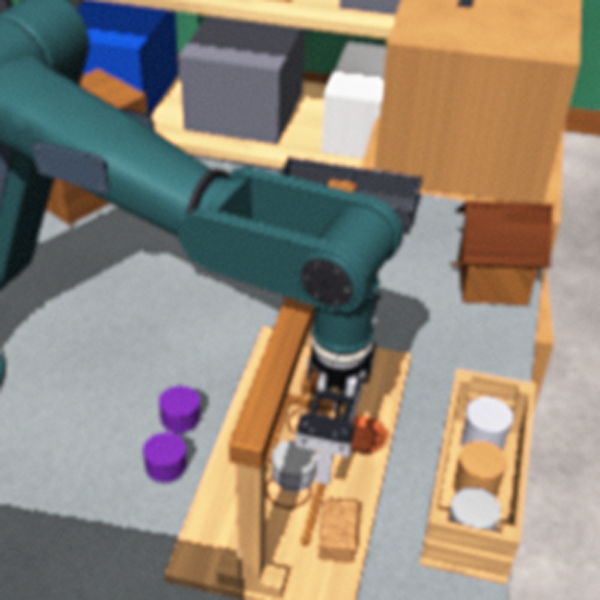

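The gripper now stands beside the beam at about (340,400), with the forearm clear above it and the pot at (295,465). Next I'll swing one finger under the beam behind the pot.

Request:
servo_tool(series="-1 0 0 0 -0.6; -1 0 0 0 -0.6; -1 0 0 0 -0.6; -1 0 0 0 -0.6; -1 0 0 0 -0.6; -1 0 0 0 -1.2; -1 0 0 0 -1.2; -1 0 0 0 -1.2; -1 0 0 0 -1.2; -1 0 0 0 -1.2; -1 0 0 0 -1.78; -1 0 0 0 -1.78; -1 0 0 0 -1.78; -1 0 0 0 -1.78; -1 0 0 0 -1.78; -1 0 0 0 -1.78; -1 0 0 0 -1.78")

```text
time: 4.57
tool_pos: [0.6834, -0.098, 0.1069]
ee_rot: [3.136, 0.003, 1.777]
wrist_force: [0.1, 0.1, 0.2]
width: 0.0944
```

Run:
```python
from h import *
p,d=shot('top'); q,_=shot('wrist')
for i in range(4):
    o=robot.get_obs(); print(o['tool_pos'].round(4),o['ee_rot'].round(3),o['wrist_force'].round(1)); snapshot('side')
a=cv2.resize(p[140:240,230:400,::-1],(600,353),interpolation=cv2.INTER_CUBIC)
b=cv2.resize(q[:,:,::-1],(380,238))
im=np.zeros((595,600,3),np.uint8); im[:353]=a; im[355:593,:380]=b; cv2.imwrite('pics/t3.png',im)
```

```text
[ 0.6827 -0.0977  0.1053] [3.138e+00 2.000e-03 1.778e+00] [-0.3 -0.7 -0.8]
[ 0.6825 -0.0976  0.1046] [3.139e+00 1.000e-03 1.778e+00] [-0.8 -0.7  0.2]
[ 0.6822 -0.0974  0.104 ] [3.140e+00 1.000e-03 1.779e+00] [-0.1  0.3 -0.2]
[ 0.682  -0.0974  0.1035] [3.141 0.    1.779] [ 0.3  0.1 -0.6]
```

View pics/t3.png

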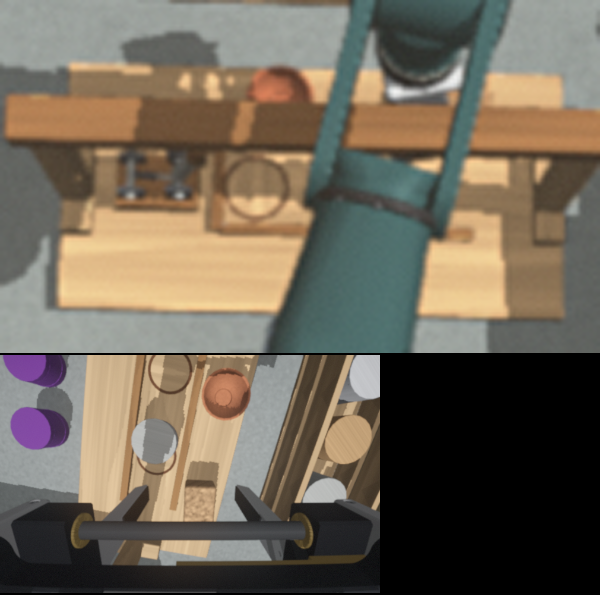

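The wrist view shows the pot lid at (153,440), the near finger at (143,490) behind it, and the cake at (200,500) next to the far finger at (240,490). I'll check the clearances with the wrist depth before lowering.

```bash
cat >> h.py <<'E'
def wcloud(o):
    p,d=load('wrist'); c=calibration('wrist'); v,u=np.mgrid[0:400,0:640]
    x=(u-c['cx'])/c['fx'];y=(v-c['cy'])/c['fy'];a,b=x,y
    for _ in range(10):
        s=1+c['k1']*(a*a+b*b);a,b=x/s,y/s
    P=np.stack([a*d,b*d,d,np.ones_like(d)],-1)@c['tool_from_camera'].T
    W=P[...,:3]@R.from_euler('xyz',o['ee_rot']).as_matrix().T+o['tool_pos']; W[d==0]=np.nan
    return p,W
yaw=.007; Rz=np.array([[np.cos(yaw),-np.sin(yaw)],[np.sin(yaw),np.cos(yaw)]]); C0=np.array([.6176,-.0128])
def deck(W): return np.concatenate([(W[...,:2]-C0)@Rz,W[...,2:]],-1)
E
python3 - <<'E'
from h import *
o=robot.get_obs(); shot('wrist'); p,W=wcloud(o); D=deck(W).reshape(-1,3); 
def box(nm,x0,x1,y0,y1,z0,z1):
    k=D[(D[:,0]>x0)&(D[:,0]<x1)&(D[:,1]>y0)&(D[:,1]<y1)&(D[:,2]>z0)&(D[:,2]<z1)]
    if len(k): print(nm,len(k),'1%',np.percentile(k,1,axis=0).round(4),'99%',np.percentile(k,99,axis=0).round(4),'med',np.median(k,0).round(4))
box('lid',-.05,.05,-.1,.05,.058,.075); box('cake',.05,.125,-.2,-.08,.053,.068); box('dish',.04,.14,-.02,.09,.044,.056)
box('finger L',-.03,.04,-.13,-.07,.09,.15);box('finger R',.09,.14,-.13,-.05,.09,.15); box('cleat',-.04,.04,.085,.11,.028,.036); box('decktop',-.12,-.06,-.1,.1,.0,.04)
print('tcp deck',deck(o['tool_pos']))
E
```

```text
lid 4623 1% [-0.0281 -0.0768  0.063 ] 99% [ 0.0319 -0.0166  0.0665] med [ 0.0017 -0.0457  0.0649]
cake 3038 1% [ 0.06   -0.1579  0.0547] 99% [ 0.1113 -0.099   0.0613] med [ 0.0853 -0.1265  0.0597]
dish 1884 1% [0.0559 0.0037 0.0441] 99% [0.1245 0.0721 0.0512] med [0.0933 0.0452 0.0489]
finger L 306 1% [ 0.0052 -0.1018  0.1338] 99% [ 0.019  -0.0849  0.1497] med [ 0.0159 -0.0873  0.1428]
finger R 320 1% [ 0.1079 -0.0827  0.1332] 99% [ 0.1184 -0.0639  0.1498] med [ 0.11   -0.0684  0.1427]
decktop 11174 1% [-0.1194 -0.0979  0.0182] 99% [-0.0606  0.0662  0.0216] med [-0.0895 -0.0093  0.0199]
tcp deck [ 0.06373374 -0.08494742  0.10319803]
```

Request:
servo_tool(series="-1 0 0 2.3 0; -1 0 0 4.6 0; -1 0 0 4.6 0; -1 0 0 4.6 0; -1 0 0 4.6 0")

```text
time: 5.33
tool_pos: [0.6823, -0.0973, 0.0578]
ee_rot: [3.141, 0.0, 1.78]
wrist_force: [0.2, -0.5, -0.3]
width: 0.0939
```

Request:
servo_tool(series="-1 0.59 0.12 0 0; -1 1.17 0.25 0 0; -1 1.76 0.37 0 0; -1 2.35 0.5 0 0; -1 2.93 0.62 0 0; -1 3.52 0.75 0 0; -1 4.1 0.87 0 0; -1 4.69 1.0 0 0; -1 5.28 1.12 0 0; -1 5.87 1.25 0 0; -1 5.87 1.25 0 0; -1 5.87 1.25 0 0")

```text
time: 6.33
tool_pos: [0.6819, -0.0368, 0.0569]
ee_rot: [-3.142, 0.0, 1.78]
wrist_force: [0.1, -0.4, -0.4]
width: 0.0938
```

```bash
cat > chk.py <<'E'
from h import *
o=robot.get_obs(); shot('wrist'); p,W=wcloud(o); D=deck(W).reshape(-1,3)
k=D[(abs(D[:,0])<.05)&(D[:,1]>-.1)&(D[:,1]<.11)&(D[:,2]>.058)&(D[:,2]<.08)]
a,b=np.percentile(k,1,axis=0),np.percentile(k,99,axis=0)
print('lid',len(k),a.round(4),b.round(4),'mid',((a+b)/2).round(4)); print('tcp deck',deck(o['tool_pos']).round(4),o['ee_rot'].round(3),o['wrist_force'].round(1))
E
python3 chk.py
```

```text
lid 3972 [-0.0288 -0.0739  0.0598] [ 0.0325 -0.015   0.0663] mid [ 0.0018 -0.0444  0.063 ]
tcp deck [ 0.0641 -0.0245  0.0569] [-3.142  0.     1.78 ] [ 0.1 -0.4 -0.4]
```

Run:
```python
from h import *
p,_=load('wrist'); s,_=shot('side')
a=cv2.resize(p[:,:,::-1],(640,400)); b=cv2.resize(s[150:270,270:390,::-1],(400,400),interpolation=cv2.INTER_CUBIC)
im=np.zeros((600,700,3),np.uint8); im[:300,:480]=cv2.resize(p[:,:,::-1],(480,300)); im[300:,:300]=cv2.resize(b,(300,300)); 
im[300:,310:700]=cv2.resize(p[50:300,50:375,::-1],(390,300),interpolation=cv2.INTER_CUBIC); cv2.imwrite('pics/w4.png',im)
```

```text
(no output)
```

View pics/w4.png

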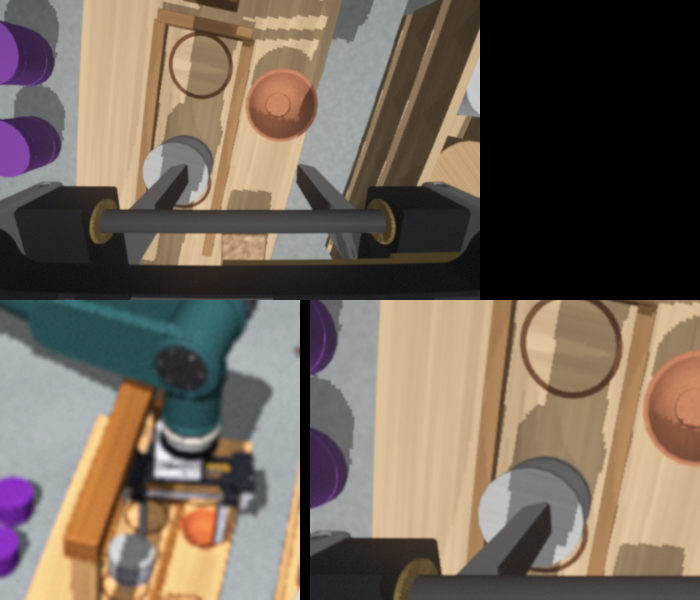

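Run:
```python
from h import *
o=robot.get_obs(); shot('wrist'); p,W=wcloud(o); D=deck(W); print(o['tool_pos'],o['wrist_force'],o['width'])
for v in range(214,290,5):
    print(v,[tuple((D[v,u]*1000).round(0)) for u in range(205,270,8)])
L=(abs(D[...,0])<.035)&(D[...,1]>-.085)&(D[...,1]<-.01)&(D[...,2]>.055)&(D[...,2]<.072)
k=D[L]; A=np.c_[k[:,:2],np.ones(len(k))]; print('lid plane',np.linalg.lstsq(A,k[:,2],rcond=None)[0])
```

```text
[ 0.68191021 -0.03744531  0.05687333] [-0.59750428  0.31097594  0.33267382] 0.09379300217072191
214 [(np.float64(-21.0), np.float64(-38.0), np.float64(63.0)), (np.float64(-15.0), np.float64(-36.0), np.float64(65.0)), (np.float64(-9.0), np.float64(-35.0), np.float64(65.0)), (np.float64(-3.0), np.float64(-34.0), np.float64(65.0)), (np.float64(2.0), np.float64(-32.0), np.float64(65.0)), (np.float64(8.0), np.float64(-31.0), np.float64(65.0)), (np.float64(14.0), np.float64(-30.0), np.float64(66.0)), (np.float64(19.0), np.float64(-29.0), np.float64(65.0)), (np.float64(25.0), np.float64(-27.0), np.float64(66.0))]
219 [(np.float64(-20.0), np.float64(-41.0), np.float64(64.0)), (np.float64(-14.0), np.float64(-40.0), np.float64(65.0)), (np.float64(-8.0), np.float64(-38.0), np.float64(66.0)), (np.float64(-3.0), np.float64(-37.0), np.float64(66.0)), (np.float64(3.0), np.float64(-36.0), np.float64(65.0)), (np.float64(14.0), np.float64(-26.0), np.float64(89.0)), (np.float64(14.0), np.float64(-34.0), np.float64(64.0)), (np.float64(20.0), np.float64(-32.0), np.float64(66.0)), (np.float64(26.0), np.fl
[... 6667 characters left out ...]
), np.float64(200.0)), (np.float64(43.0), np.float64(-0.0), np.float64(200.0)), (np.float64(45.0), np.float64(0.0), np.float64(200.0))]
289 [(np.float64(30.0), np.float64(-4.0), np.float64(201.0)), (np.float64(32.0), np.float64(-3.0), np.float64(201.0)), (np.float64(34.0), np.float64(-3.0), np.float64(201.0)), (np.float64(35.0), np.float64(-3.0), np.float64(200.0)), (np.float64(38.0), np.float64(-2.0), np.float64(202.0)), (np.float64(39.0), np.float64(-3.0), np.float64(199.0)), (np.float64(41.0), np.float64(-1.0), np.float64(201.0)), (np.float64(43.0), np.float64(-1.0), np.float64(201.0)), (np.float64(45.0), np.float64(0.0), np.float64(202.0))]
lid plane [-0.01161524 -0.01885921  0.06396724]
```

The push went over the lid. Depth shows the open fingers end about 31 mm short of the TCP (finger end at z≈0.089 with the TCP at 0.057), and the side view at the start agrees. The pot hasn't moved. I'll back off and go 32 mm lower, which still leaves the forearm about 15 mm above the beam.

Request:
servo_tool(series="-1 -2.93 -0.62 0 0; -1 -5.87 -1.25 0 0; -1 -5.87 -1.25 0 0; -1 -5.87 -1.25 0 0; -1 -5.87 -1.25 1.6 0; -1 -5.87 -1.25 2.4 0; -1 -5.87 -1.25 3.2 0; -1 -5.87 -1.25 3.2 0; -1 -5.87 -1.25 3.2 0; -1 -5.87 -1.25 3.2 0")

```text
time: 7.32
tool_pos: [0.6821, -0.0968, 0.0252]
ee_rot: [3.141, 0.0, 1.78]
wrist_force: [-0.6, -0.6, -0.4]
width: 0.0941
```

Request:
servo_tool(series="-1 0.49 0.1 0 0; -1 0.98 0.21 0 0; -1 1.47 0.31 0 0; -1 1.96 0.42 0 0; -1 2.45 0.52 0 0; -1 2.94 0.63 0 0; -1 2.94 0.63 0 0")

```text
time: 7.9
tool_pos: [0.6824, -0.066, 0.0256]
ee_rot: [3.14, 0.0, 1.781]
wrist_force: [0.9, -1.9, 1.0]
width: 0.0937
```

```bash
python3 chk.py
```

```text
lid 9819 [-0.031  -0.064   0.0608] [0.0294 0.0064 0.0767] mid [-0.0008 -0.0288  0.0687]
tcp deck [ 0.0644 -0.0537  0.0256] [3.14  0.    1.781] [ 0.9 -1.9  1. ]
```

Request:
servo_tool(series="-1 0.48 0.1 0 0; -1 0.95 0.2 0 0; -1 1.43 0.3 0 0; -1 1.91 0.41 0 0; -1 2.38 0.51 0 0; -1 2.86 0.61 0 0; -1 3.34 0.71 0 0; -1 3.82 0.81 0 0; -1 4.29 0.91 0 0; -1 4.77 1.01 0 0; -1 5.25 1.11 0 0; -1 5.72 1.22 0 0; -1 6.2 1.32 0 0; -1 6.68 1.42 0 0; -1 7.15 1.52 0 0; -1 7.5 1.6 0 0; -1 7.5 1.6 0 0")

```text
time: 9.37
tool_pos: [0.6917, 0.0097, 0.032]
ee_rot: [3.119, 0.006, 1.781]
wrist_force: [13.4, -5.1, 10.0]
width: 0.094
```

```bash
sed -i 's/>.058)&(D\[:,2\]<.08)/>.062)\&(D[:,2]<.068)/' chk.py
cat >> chk.py <<'E'
if len(k)>50:
    h=cv2.convexHull(k[:,:2].astype(np.float32))[:,0]; print('circle',cv2.minEnclosingCircle(h), 'median',np.median(k,0).round(4))
    A=np.c_[k[:,:2],np.ones(len(k))]; print('plane',np.linalg.lstsq(A,k[:,2],rcond=None)[0].round(4))
cv2.imwrite('pics/w_last.png',p[:,:,::-1])
E
python3 chk.py
```

```text
lid 3750 [-0.0424  0.007   0.0626] [0.0266 0.0661 0.068 ] mid [-0.0079  0.0365  0.0653]
tcp deck [0.0743 0.0219 0.032 ] [3.119 0.006 1.781] [13.4 -5.1 10. ]
circle ((-0.004143589176237583, 0.029986348003149033), 0.041293513029813766) median [-0.0253  0.04    0.0662]
plane [ 0.0186 -0.0061  0.0667]
```

Run:
```python
from h import *
o=robot.get_obs(); print(o['tool_pos'],o['wrist_force'],o['wrist_torque'],o['joint_positions'])
s,_=shot('side');t,_=shot('top'); w=cv2.imread('pics/w_last.png')
im=np.zeros((600,800,3),np.uint8); im[:300,:480]=cv2.resize(w,(480,300)); im[300:,:400]=cv2.resize(s[120:270,250:450,::-1],(400,300),interpolation=cv2.INTER_CUBIC)
im[300:,400:]=cv2.resize(t[140:245,250:390,::-1],(400,300),interpolation=cv2.INTER_CUBIC); cv2.imwrite('pics/w5.png',im)
```

```text
[0.69167429 0.00939931 0.03185745] [13.88779562 -4.00683023  9.06779181] [-0.90454845 -2.25294148  0.31213353] [-6.82898663e-02  4.41340297e-01  1.22022799e+00 -6.58992512e-05
  1.45637416e+00 -2.77938738e-01]
```

View pics/w5.png

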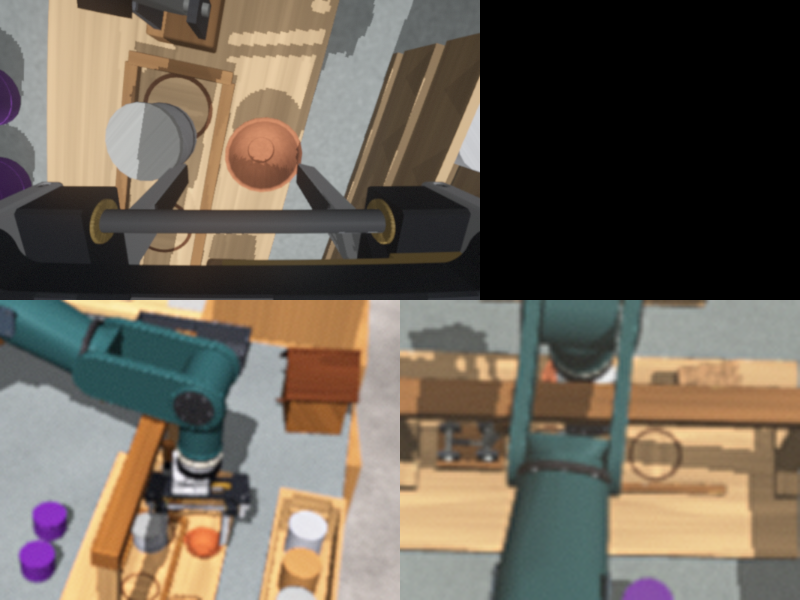

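The wrist view shows the pot lid at (150,140), just short of the nest ring at (178,105). The far finger at (298,165) is right at the dish rim at (262,155). I'll check whether the dish or pot tilt is the problem.

Run:
```python
from h import *
o=robot.get_obs(); shot('wrist'); p,W=wcloud(o); D=deck(W)
print(deck(o['tool_pos']),o['ee_rot'],o['wrist_force'])
def box(nm,x0,x1,y0,y1,z0,z1):
    k=D[(D[...,0]>x0)&(D[...,0]<x1)&(D[...,1]>y0)&(D[...,1]<y1)&(D[...,2]>z0)&(D[...,2]<z1)]
    A=np.c_[k[:,:2],np.ones(len(k))];print(nm,len(k),np.percentile(k,[1,50,99],axis=0).round(4).tolist(),np.linalg.lstsq(A,k[:,2],rcond=None)[0].round(3))
box('lid',-.06,.05,-.0,.1,.05,.085); box('dish',.04,.15,-.02,.1,.044,.06); box('deck',-.12,-.07,-.1,.1,.0,.04)
for v in range(140,245,7): print(v,[tuple((D[v,u]*1000).round(0).astype(int).tolist()) if np.isfinite(D[v,u,0]) else None for u in range(140,264,15)])
print('far');
for v in range(205,260,8): print(v,[tuple((D[v,u]*1000).round(0).astype(int).tolist()) if np.isfinite(D[v,u,0]) else None for u in range(385,430,8)])
p,W=cloud('side');S=deck(W);
k=S[(S[...,0]>.04)&(S[...,0]<.15)&(S[...,1]>-.02)&(S[...,1]<.1)&(S[...,2]>.035)&(S[...,2]<.056)];print('dish side',np.percentile(k,[1,50,99],axis=0).round(3).tolist())
k=S[(abs(S[...,0])<.06)&(S[...,1]>-.0)&(S[...,1]<.1)&(S[...,2]>.055)&(S[...,2]<.08)];print('pot side',np.percentile(k,[1,50,99],axis=0).round(3).tolist())
```

```text
[0.07421045 0.02148626 0.03183319] [3.11883939 0.00649647 1.78007662] [14.98159579 -5.21801071  9.66326221]
lid 9615 [[-0.0413, 0.0052, 0.0519], [-0.007, 0.0363, 0.0684], [0.0273, 0.0654, 0.0812]] [ 0.069 -0.075  0.071]
dish 2653 [[0.0559, 0.0038, 0.0442], [0.0926, 0.0354, 0.0491], [0.1236, 0.0722, 0.051]] [-0.009  0.009  0.049]
deck 12205 [[-0.1195, -0.0401, 0.0184], [-0.0952, 0.037, 0.02], [-0.0705, 0.0988, 0.0215]] [-0.002 -0.001  0.02 ]
140 [(-71, 50, 19), (-59, 53, 20), (-27, 62, 65), (-17, 64, 68), (-8, 66, 69), (-5, 65, 53), (0, 65, 36), (6, 66, 20), (18, 68, 21)]
147 [(-70, 45, 19), (-36, 56, 64), (-26, 58, 65), (-17, 59, 66), (-8, 62, 68), (1, 63, 69), (5, 63, 51), (7, 61, 21), (18, 63, 20)]
154 [(-69, 40, 21), (-36, 51, 64), (-25, 54, 67), (-16, 56, 68), (-8, 57, 68), (2, 59, 70), (8, 60, 63), (12, 58, 39), (19, 58, 22)]
161 [(-70, 35, 19), (-35, 47, 64), (-26, 49, 65), (-16, 52, 68), (-7, 54, 69), (2, 56, 71), (11, 57, 70), (14, 55, 46), (20, 53, 21)]
168 [(-69, 29, 19), (-35, 43, 65), (-25, 45, 67), (-15, 47, 68), (-6, 49, 69), (3, 51, 71), (12, 54, 72), (16, 51, 53), (21
[... 1464 characters left out ...]
, 39, 45), (124, 41, 51), (150, 30, 0), (157, 31, -1), (163, 33, 0)]
221 [(118, 31, 42), (121, 34, 48), (119, 41, 69), (124, 42, 69), (158, 24, 1), (165, 26, 0)]
229 [(118, 26, 45), (122, 29, 50), (117, 38, 77), (119, 41, 85), (124, 42, 84), (167, 19, 1)]
237 [(119, 21, 49), (142, 5, -1), (118, 33, 78), (118, 39, 92), (120, 41, 97), (124, 42, 98)]
245 [(130, 4, 19), (144, -2, -1), (120, 28, 78), (118, 35, 95), (117, 40, 105), (119, 42, 109)]
253 [(139, -11, -2), (146, -9, 0), (120, 24, 81), (118, 31, 96), (117, 37, 108), (118, 40, 113)]
dish side [[0.056, 0.002, 0.035], [0.086, 0.052, 0.044], [0.122, 0.07, 0.053]]
pot side [[-0.038, 0.0, 0.057], [-0.012, 0.021, 0.067], [0.023, 0.063, 0.078]]
```

The dish hasn't moved. The compliant arm slid sideways around the pot and wedged it against the -x rail, tilted about 0.15 rad. I'll release it gently sideways, then back off and re-approach closer to the pot's centre line.

Request:
servo_tool(series="-1 -0.06 0.3 0 0; -1 -0.12 0.6 0 0; -1 -0.19 0.9 0 0; -1 -0.25 1.2 0 0; -1 -0.31 1.5 0 0; -1 -0.42 2.0 0 0; -1 -0.52 2.5 0 0; -1 -0.52 2.5 0 0")

```text
time: 10.23
tool_pos: [0.707, 0.0107, 0.0234]
ee_rot: [-3.139, -0.002, 1.78]
wrist_force: [0.4, 0.2, 0.1]
width: 0.094
```

```bash
cat > chk.py <<'E'
from h import *
o=robot.get_obs(); shot('wrist'); p,W=wcloud(o); D=deck(W)
k=D[(D[...,0]>-.06)&(D[...,0]<.045)&(D[...,1]>-.04)&(D[...,1]<.11)&(D[...,2]>.056)&(D[...,2]<.078)]
A=np.c_[k[:,:2],np.ones(len(k))]; m=np.ones(len(k),bool)
for _ in range(4):
    x=np.linalg.lstsq(A[m],k[m,2],rcond=None)[0]; m=abs(A@x-k[:,2])<.0025
k=k[m]; c,r=cv2.minEnclosingCircle(k[:,:2].astype(np.float32)); a,b=np.percentile(k,[.5,99.5],axis=0)
print('lid',len(k),'circle',np.round(c,4),round(r,4),'mid',((a+b)/2).round(4),'tilt',x[:2].round(3),'z@mid',(x@[*c,1]).round(4))
k=D[(D[...,0]>.04)&(D[...,0]<.15)&(D[...,1]>-.02)&(D[...,1]<.1)&(D[...,2]>.044)&(D[...,2]<.054)]
if len(k): print('dish',np.percentile(k,[1,99],axis=0).round(3).tolist())
print('tcp deck',deck(o['tool_pos']).round(4),o['ee_rot'].round(3),o['wrist_force'].round(1))
E
python3 chk.py
```

```text
lid 9055 circle [0.0059 0.0292] 0.0455 mid [0.0027 0.0356 0.0647] tilt [-0.002 -0.001] z@mid 0.0648
dish [[0.056, 0.004, 0.044], [0.124, 0.072, 0.051]]
tcp deck [0.0896 0.0229 0.0234] [-3.139e+00 -2.000e-03  1.780e+00] [0.4 0.2 0.1]
```

Run:
```python
from h import *
from scipy.optimize import least_squares
shot('side');shot('top');o=robot.get_obs();t=o['tool_pos']
w=np.concatenate([cloud(n)[1].reshape(-1,3) for n in('side','top')]); w=w[np.isfinite(w[:,0])]-t
for a in np.arange(.15,.36,.02):
    k=w[(w[:,2]>a)&(w[:,2]<a+.02)&(np.hypot(w[:,0],w[:,1])<.075)]
    if len(k)<15: continue
    s=least_squares(lambda p:np.hypot(k[:,0]-p[0],k[:,1]-p[1])-p[2],[0,0,.04],loss='soft_l1',f_scale=.003)
    print(round(a,2),len(k),'fit',s.x.round(4),'r pct',np.percentile(np.hypot(k[:,0],k[:,1]),[5,50,90]).round(4))
# lever
d=deck(cloud('side')[1]).reshape(-1,3);k=d[(abs(d[:,0])<.03)&(d[:,1]>.05)&(d[:,1]<.2)&(d[:,2]>.1)&(d[:,2]<.25)]
for z in np.arange(.1,.22,.02):
    j=k[(k[:,2]>z)&(k[:,2]<z+.02)]
    if len(j): print('lever',z.round(2),len(j),np.percentile(j,[5,95],axis=0).round(3)[:,:2].tolist())
```

```text
0.15 293 fit [-0.0135  0.0344  0.0684] r pct [0.0238 0.0538 0.0715]
0.17 200 fit [-0.0071  0.0611  0.0855] r pct [0.0203 0.0425 0.0679]
0.19 56 fit [-0.0093  0.0005  0.0349] r pct [0.0252 0.0423 0.0459]
0.21 275 fit [-0.0033 -0.0005  0.0371] r pct [0.0319 0.0384 0.046 ]
0.23 89 fit [-0.0009  0.0002  0.0358] r pct [0.0308 0.036  0.0384]
0.25 162 fit [-0.0006 -0.0007  0.0361] r pct [0.034  0.0366 0.0385]
0.27 144 fit [-0.0004 -0.0009  0.0351] r pct [0.0336 0.0355 0.0375]
0.29 146 fit [-0.0002 -0.0007  0.0349] r pct [0.0333 0.0352 0.0371]
0.31 68 fit [-0.0008 -0.0007  0.0352] r pct [0.0339 0.0357 0.0371]
0.33 97 fit [-0.0015 -0.0192  0.0424] r pct [0.0335 0.0565 0.0651]
0.35 154 fit [-0.004  -0.0012  0.0632] r pct [0.057  0.0644 0.0709]
lever 0.1 7 [[-0.007, 0.117], [0.009, 0.132]]
lever 0.12 14 [[-0.008, 0.117], [0.009, 0.126]]
lever 0.14 24 [[-0.007, 0.103], [0.009, 0.122]]
lever 0.16 17 [[-0.007, 0.104], [0.01, 0.112]]
lever 0.18 20 [[-0.007, 0.099], [0.01, 0.106]]
lever 0.2 24 [[-0.008, 0.099], [0.009, 0.11]]
```

Request:
servo_tool(series="-1 -1.9 -0.4 0 0; -1 -3.81 -0.81 0 0; -1 -3.81 -0.81 0 0; -1 -3.81 -0.81 0 0.209; -1 -3.81 -0.81 0 0.209; -1 -3.42 -2.65 0 0.209; -1 -3.03 -4.48 0 0.209; -1 -3.03 -4.48 0 0.209; -1 -3.03 -4.48 0 0.209; -1 -3.03 -4.48 0 0.209")

```text
time: 11.22
tool_pos: [0.6707, -0.0289, 0.0253]
ee_rot: [3.14, -0.0, 1.571]
wrist_force: [0.7, -0.2, 0.5]
width: 0.0941
```

```bash
python3 chk.py
```

```text
lid 9734 circle [-0.0052  0.0212] 0.0463 mid [-0.0056  0.0288  0.0647] tilt [-0.    -0.002] z@mid 0.0649
dish [[0.056, 0.004, 0.044], [0.125, 0.073, 0.051]]
tcp deck [ 0.053  -0.0164  0.0253] [ 3.14  -0.     1.571] [ 0.7 -0.2  0.5]
```

Request:
servo_tool(series="-1 0.4 0 0 0; -1 0.8 0 0 0; -1 1.2 0 0 0; -1 1.6 0 0 0; -1 2.0 0 0 0; -1 2.4 0 0 0; -1 2.7 0 0 0; -1 2.9 0 0 0; -1 3.1 0 0 0; -1 3.1 0 0 0")

```text
time: 12.1
tool_pos: [0.6708, 0.0017, 0.0255]
ee_rot: [3.14, 0.001, 1.571]
wrist_force: [3.2, -3.7, 1.2]
width: 0.0942
```

```bash
python3 chk.py
python3 - <<'E'
import cv2,numpy as np
p=np.load('wrist.npz')['p']; cv2.imwrite('pics/w6.png',cv2.resize(p[:300,100:500,::-1],(600,450)))
E
```

```text
lid 9403 circle [-0.0036  0.0473] 0.0419 mid [-0.0059  0.0537  0.0651] tilt [ 0.004 -0.011] z@mid 0.0652
dish [[0.056, 0.004, 0.044], [0.124, 0.073, 0.051]]
tcp deck [0.0533 0.0142 0.0255] [3.140e+00 1.000e-03 1.571e+00] [ 3.2 -3.7  1.2]
```

View pics/w6.png

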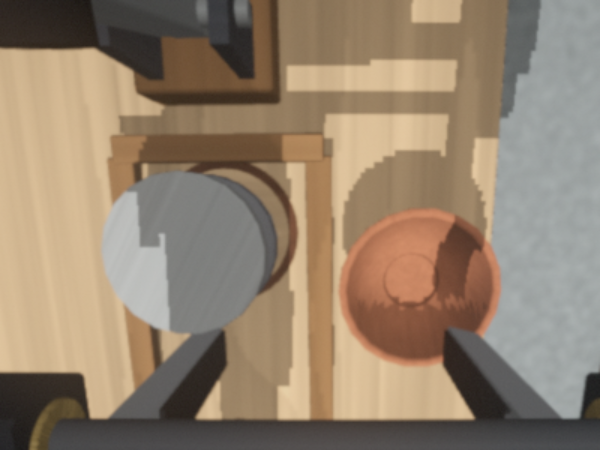

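The wrist view shows the pot at (190,250), flush with the -x rail and a few mm short of the cleat at (215,148), with the finger squarely behind it at (205,345). One more small push.

Request:
servo_tool(series="-1 0.15 0 0 0; -1 0.3 0 0 0; -1 0.4 0 0 0; -1 0.5 0 0 0; -1 0.55 0 0 0; -1 0.55 0 0 0; -1 0.55 0 0 0")

```text
time: 12.73
tool_pos: [0.6709, 0.0064, 0.0256]
ee_rot: [3.139, 0.001, 1.57]
wrist_force: [2.1, -5.2, 0.5]
width: 0.0941
```

```bash
python3 chk.py
```

```text
lid 9377 circle [-0.0048  0.0518] 0.0419 mid [-0.0061  0.0596  0.0652] tilt [ 0.006 -0.013] z@mid 0.0653
dish [[0.056, 0.004, 0.044], [0.124, 0.072, 0.051]]
tcp deck [0.0534 0.0188 0.0256] [3.139e+00 1.000e-03 1.570e+00] [ 2.1 -5.2  0.5]
```

Request:
servo_tool(series="-1 -0.5 0 0 0; -1 -1.5 0 0 0; -1 -3 0 0 0; -1 -3 1.5 0 0; -1 -3 4 -1 0; -1 -3 7.7 -4 0; -1 -3 7.7 -8 0; -1 -3 7.7 -8 0; -1 -3 7.7 -8 0; -1 -3 7.7 -8 0")

```text
time: 13.62
tool_pos: [0.7466, -0.0234, 0.1047]
ee_rot: [-3.141, -0.0, 1.57]
wrist_force: [-0.2, -0.4, -0.1]
width: 0.0938
```

```bash
python3 chk.py
python3 - <<'E'
from h import *
o=robot.get_obs();p,W=wcloud(o);D=deck(W).reshape(-1,3);k=D[(abs(D[:,0])<.03)&(D[:,1]>.08)&(D[:,1]<.2)&(D[:,2]>.1)&(D[:,2]<.25)]
for z in np.arange(.1,.22,.02):
    j=k[(k[:,2]>z)&(k[:,2]<z+.02)]
    if len(j)>3: print('lever',z.round(2),len(j),np.percentile(j,[2,98],axis=0).round(3)[:,:2].tolist())
E
```

```text
lid 4754 circle [-0.0059  0.0609] 0.0328 mid [-0.0055  0.0609  0.0647] tilt [-0.003 -0.   ] z@mid 0.0649
dish [[0.056, 0.004, 0.044], [0.124, 0.072, 0.051]]
tcp deck [ 0.1289 -0.0115  0.1047] [-3.141 -0.     1.57 ] [-0.2 -0.4 -0.1]
lever 0.1 431 [[-0.005, 0.122], [0.01, 0.136]]
lever 0.12 440 [[-0.003, 0.118], [0.01, 0.13]]
lever 0.14 1044 [[-0.005, 0.106], [0.01, 0.122]]
lever 0.16 589 [[-0.005, 0.106], [0.012, 0.115]]
lever 0.18 377 [[-0.003, 0.103], [0.011, 0.109]]
```

The pot stands flat against the cleat: a clean circle of radius 32.8 mm at deck (-5.9, 60.9) mm. Now to the lever.

Request:
servo_tool(series="-1 4 0 0 0; -1 8 0 0 0; -1 12 0 0 0; -1 15 0 0 0; -1 16.9 0 0 0; -1 16.9 0 0 0; -1 16.9 0 0 0; -1 16.9 0 0 0; -1 16.9 -2 0 0; -1 16.9 -4 0 0; -1 16.9 -5.5 0 0; -1 16.9 -6.6 0 0; -1 16.9 -6.6 0 0; -1 16.9 -6.6 0 0; -1 16.9 -6.6 0 0")

```text
time: 14.92
tool_pos: [0.6818, 0.1446, 0.105]
ee_rot: [3.141, 0.0, 1.569]
wrist_force: [-0.4, -0.7, 0.8]
width: 0.094
```

Run:
```python
from h import *
o=robot.get_obs(); print('tcp deck',deck(o['tool_pos']).round(4),o['ee_rot'].round(3),o['wrist_force'].round(1))
w,_=shot('wrist');s,_=shot('side')
im=np.zeros((560,450,3),np.uint8); im[:280]=cv2.resize(w[:,:,::-1],(450,280)); im[280:,:430]=cv2.resize(s[120:250,270:470,::-1],(430,280),interpolation=cv2.INTER_CUBIC); cv2.imwrite('pics/w7.png',im)
```

```text
tcp deck [0.0653 0.157  0.105 ] [3.141 0.    1.569] [-0.4 -0.7  0.8]
```

View pics/w7.png

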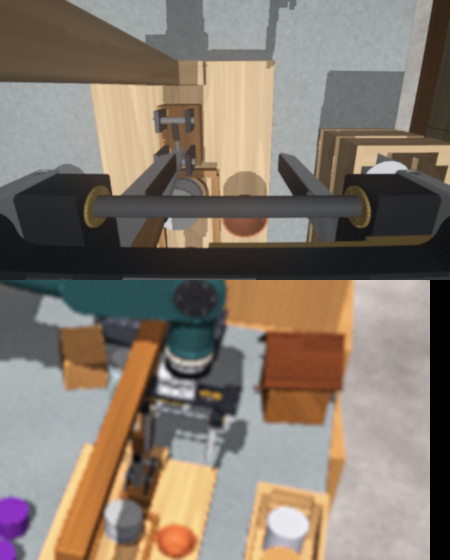

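Request:
servo_tool(series="-1 0 -0.6 0 0; -1 0 -0.6 0 0; -1 -1 -0.6 0 0; -1 -1.6 -0.6 0 0; -1 -2.2 -0.6 0 0; -1 -2.8 -0.6 0 0; -1 -3.4 -0.6 0 0; -1 -4 -0.6 0 0; -1 -4.6 -0.6 0 0; -1 -4.6 -0.6 0 0")

```text
time: 15.85
tool_pos: [0.6745, 0.1043, 0.1045]
ee_rot: [-3.141, -0.009, 1.572]
wrist_force: [-1.1, 9.6, 0.3]
width: 0.0939
```

```bash
cat > lev.py <<'E'
from h import *
o=robot.get_obs(); print('tcp deck',deck(o['tool_pos']).round(4),o['ee_rot'].round(3),o['wrist_force'].round(1))
shot('side')
d=deck(cloud('side')[1]).reshape(-1,3);k=d[(abs(d[:,0])<.02)&(d[:,1]>-.02)&(d[:,1]<.125)&(d[:,2]>.082)&(d[:,2]<.22)]
for y in np.arange(-.02,.125,.015):
    j=k[(k[:,1]>y)&(k[:,1]<y+.015)]
    if len(j)>2: print('y',y.round(3),len(j),'x',np.percentile(j[:,0],[5,95]).round(3),'z',np.percentile(j[:,2],[5,50,95]).round(3))
E
python3 lev.py
```

```text
tcp deck [0.0577 0.1167 0.1045] [-3.141 -0.009  1.572] [-1.1  9.6  0.3]
y 0.055 32 x [-0.009  0.01 ] z [0.176 0.19  0.196]
y 0.07 21 x [-0.008  0.011] z [0.139 0.159 0.193]
y 0.085 9 x [-0.008  0.008] z [0.127 0.141 0.146]
y 0.1 58 x [-0.002  0.009] z [0.11  0.181 0.216]
y 0.115 19 x [-0.019  0.016] z [0.085 0.093 0.163]
```

Request:
servo_tool(series="-1 -0.6 0 0 0; -1 -1.2 0 0 0; -1 -1.8 0 0 0; -1 -2.4 0 0 0; -1 -3 0 0 0; -1 -3.6 0 0 0; -1 -4.2 0 0 0; -1 -4.8 0 0 0; -1 -5.4 0 0.2 0; -1 -5.9 0 0.5 0; -1 -6.3 0 0.9 0; -1 -6.6 0 1.3 0; -1 -6.9 0 1.7 0; -1 -7.1 0 2.1 0; -1 -7.1 0 2.1 0")

```text
time: 17.15
tool_pos: [0.6744, 0.0289, 0.0827]
ee_rot: [-3.14, 0.001, 1.571]
wrist_force: [0.7, 0.4, 0.3]
width: 0.0941
```

```bash
python3 lev.py
```

```text
tcp deck [0.0571 0.0413 0.0827] [-3.140e+00  1.000e-03  1.571e+00] [0.7 0.4 0.3]
y -0.005 27 x [-0.007  0.009] z [0.105 0.114 0.218]
y 0.01 14 x [-0.009  0.01 ] z [0.108 0.115 0.214]
y 0.025 78 x [-0.005  0.009] z [0.11  0.149 0.191]
y 0.04 11 x [-0.001  0.01 ] z [0.107 0.123 0.205]
y 0.07 5 x [0.006 0.009] z [0.088 0.099 0.1  ]
y 0.085 5 x [0.002 0.008] z [0.092 0.093 0.095]
y 0.1 7 x [-0.     0.008] z [0.088 0.091 0.093]
y 0.115 10 x [-0.003  0.02 ] z [0.083 0.086 0.092]
```

Request:
servo_tool(series="-1 -0.2 0 0.5 0; -1 -0.3 0 1.0 0; -1 -0.4 0 1.5 0; -1 -0.4 0 2.0 0; -1 -0.4 0 2.5 0; -1 -0.4 0 3.0 0; -1 -0.4 0 3.3 0; -1 -0.4 0 3.5 0; -1 -0.4 0 3.5 0; -1 -0.4 0 3.5 0")

```text
time: 18.03
tool_pos: [0.6751, 0.0246, 0.0561]
ee_rot: [3.139, 0.001, 1.571]
wrist_force: [-8.9, 0.0, 22.3]
width: 0.0944
```

```bash
python3 lev.py
```

```text
tcp deck [0.0578 0.037  0.0561] [3.139e+00 1.000e-03 1.571e+00] [-8.9  0.  22.3]
y -0.005 49 x [-0.009  0.01 ] z [0.084 0.195 0.208]
y 0.01 47 x [-0.008  0.015] z [0.083 0.198 0.218]
y 0.025 68 x [-0.005  0.009] z [0.085 0.121 0.163]
y 0.04 9 x [-0.002  0.01 ] z [0.085 0.134 0.17 ]
y 0.055 3 x [0.005 0.007] z [0.083 0.084 0.085]
y 0.085 7 x [0.002 0.008] z [0.082 0.085 0.087]
y 0.1 3 x [0.001 0.008] z [0.085 0.085 0.091]
```

The lever is level, with its top at z≈0.085 along its whole length. I'll lift off and check that it stays.

Request:
servo_tool(series="-1 0 0 -1 0; -1 0 0 -2.5 0; -1 0 0.3 -4.5 0; -1 0 1 -5.5 0; -1 0 4 -5.5 0; -1 0 7.5 -5.5 0; -1 0 7.5 -5.5 0; -1 0 7.5 -5.5 0; -1 0 7.5 -5.5 0; -1 0 7.5 -5.5 0")

```text
time: 18.92
tool_pos: [0.7493, 0.0253, 0.1045]
ee_rot: [3.141, 0.0, 1.571]
wrist_force: [0.1, 0.1, -0.1]
width: 0.0943
```

```bash
python3 lev.py; python3 chk.py
python3 - <<'E'
from h import *
o=robot.get_obs();p,W=wcloud(o);D=deck(W).reshape(-1,3);k=D[(abs(D[:,0])<.012)&(D[:,1]>-.02)&(D[:,1]<.13)&(D[:,2]>.07)&(D[:,2]<.13)]
for y in np.arange(-.02,.13,.015):
    j=k[(k[:,1]>y)&(k[:,1]<y+.015)]
    if len(j)>2: print('wrist lever y',y.round(3),len(j),'z',np.percentile(j[:,2],[5,50,95]).round(4))
s,_=load('side')
im=np.zeros((560,450,3),np.uint8); im[:280]=cv2.resize(p[:,:,::-1],(450,280)); im[280:,:430]=cv2.resize(s[120:280,270:470,::-1],(430,280),interpolation=cv2.INTER_CUBIC); cv2.imwrite('pics/w8.png',im)
E
```

```text
tcp deck [0.1319 0.0371 0.1045] [3.141 0.    1.571] [ 0.1  0.1 -0.1]
y -0.005 13 x [-0.007  0.008] z [0.082 0.084 0.086]
y 0.01 15 x [-0.009  0.007] z [0.082 0.084 0.088]
y 0.025 16 x [-0.008  0.009] z [0.083 0.084 0.089]
y 0.04 12 x [-0.008  0.006] z [0.082 0.084 0.087]
y 0.055 9 x [-0.007  0.007] z [0.083 0.085 0.087]
y 0.07 10 x [-0.007  0.007] z [0.082 0.084 0.087]
y 0.085 7 x [-0.006  0.005] z [0.082 0.083 0.088]
y 0.1 8 x [-0.005  0.006] z [0.083 0.084 0.087]
y 0.115 14 x [-0.019  0.019] z [0.082 0.085 0.095]
lid 2193 circle [-0.006   0.0603] 0.0332 mid [-0.0053  0.0612  0.0648] tilt [-0.003 -0.005] z@mid 0.0649
dish [[0.056, 0.004, 0.044], [0.124, 0.072, 0.051]]
tcp deck [0.132  0.0372 0.1052] [3.14  0.    1.571] [ 0.1 -0.3  1.3]
wrist lever y -0.005 185 z [0.0799 0.0861 0.0875]
wrist lever y 0.01 468 z [0.0791 0.0863 0.0877]
wrist lever y 0.025 480 z [0.0792 0.0862 0.0876]
wrist lever y 0.04 518 z [0.0784 0.0856 0.0876]
wrist lever y 0.055 510 z [0.0731 0.0842 0.0856]
wrist lever y 0.07 508 z [0.0767 0.0842 0.0855]
wrist lever y 0.085 535 z [0.077  0.084  0.0853]
wrist lever y 0.1 559 z [0.0763 0.084  0.0853]
wrist lever y 0.115 555 z [0.0775 0.084  0.0853]
```

View pics/w8.png

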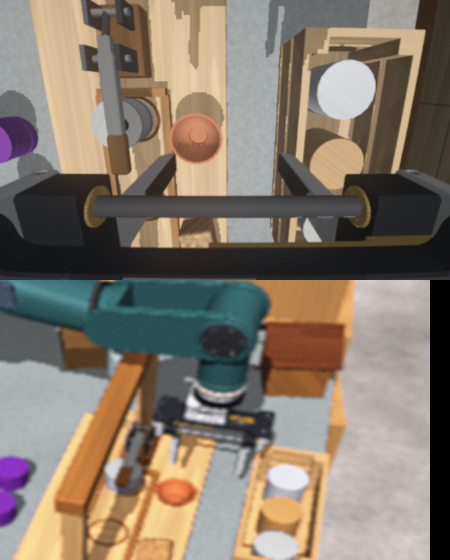

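The picture shows the lever lying level across the pot's lid at (115,110), the pot in the nest, the dish undisturbed at (195,135), and the gripper clear of everything. The wrist force is about zero, so I'm handing in.

```bash
python3 -c "
from h import *
print(robot.close_job())"
```

```text
the job is handed in; nothing more can be done
None
```

The pot is against the cleat under the clamp, the lever is shut on its lid, and I handed the job in at about 19 s; no verdict was reported. I reached in from the far side of the beam with the tool pointing straight down, because the interface cannot tilt it. One finger did all the pushing.

**Last checks**
- **Pot:** it stands flat at about (-6, 60 to 61) mm in the deck frame, so about 6 mm from the nest. Its lid is at z = 0.065 m, with tilt under 0.01 rad.
- **Lever:** it is level along its whole length, with its top at 84 to 86 mm, and it stayed there after I lifted off.
- **Dish and cake:** the dish is where it was within 1 mm. I did not re-measure the cake after the start, but nothing went near it.
- **Other bystanders:** I did not re-measure them, but the gripper only passed well above that side of the counter.
- **Robot:** it touches nothing, and the wrist force is about zero.

**What went wrong on the way**
- **First push:** it passed over the lid without touching it, because the open fingers end about 31 mm short of the TCP.
- **Second push:** it slid sideways and wedged the pot against the rail, tilted about 0.15 rad at the moment I measured it. I did not measure the peak, so I can't prove it stayed under the 0.2 rad limit. I released the pot, it settled flat, and I pushed again squarely.

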